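# Load the watch-parts spin dryer

### The arm

A 6-joint arm with a two-finger parallel gripper is mounted at the origin on the work surface. World frame = base frame: x ahead of the robot, y to its left, z up, the work surface at z = 0. Lengths are in m, angles in rad, forces in N, time in s.
With the tool pointing down it reaches from about 0.425 to 0.95 m from the base axis. Payload 14.7 kg.
Tool frame: the origin (TCP) lies at the very end of the fingers, on their centre line; the grasp point (between the pads) lies 19 mm behind it; z points along the fingers, y is the line along which they close (so a half turn about z gives the same grasp; the last joint's range is limited). The gripper opens to 85 mm and grips with 20 to 120 N. Pads are 22 mm wide; open, the fingers measure 114 mm over their backs; the gripper's body (76 mm by 85 mm) begins 54 mm behind the grasp point. The pads swing forward as they close: fully open they stand 13 mm farther back than shut.
Start: joints at [-1.194, 0.48, 1.596, -0, 1.065, -0.047], TCP at [0.267, -0.592, 0.231] pointing down, gripper open.
Joint ranges: [-2.75, 2.75], [-0.82, 2.05], [0.23, 2.67], [-1.56, 4.7], [0.09, 2.69], [-2.92, 2.92]. Speed limits (rad/s): [1.89, 1.89, 2.39, 3.01, 3.01, 3.01].

### API

Orientations are given as a 3x3 rotation matrix whose columns are the frame's x, y, z axes.
In Python, from station import r gives the robot as it stands. The module is installed in compiled form; this text tells all that it offers.
- The arm moves only by the shell command python3 -m inch 'ROWS' [OPENING] [FORCE]. ROWS is JSON, a list of rows, each a list of 2 entries, a list of its own where there are three numbers: the shift along the tool's x, y, z in m, then the turn, a rotation vector about the tool's x, y, z in rad. A call has exactly 5 rows; each row shifts and turns the commanded pose from where the row before left it, along the tool's axes as they then stand; what a row does not reach is not made up. A row lasts 1/8 s, in which the tool goes at most 62.5 mm and 10.7 degrees, less where a joint would pass 70% of its speed; a pose out of reach is approached as far as the arm can. A call with a gripper value outside its range is refused whole. OPENING is the opening, from 0 (shut) to 1 (fully open), set as the call begins (- or left out, the last holds). The fingers move at their own pace and stop on an object; FORCE is the grip in N (left out, the last holds). Time passes only in rows, so rows that do not move let the fingers close, or fill a call up. It gives the time, the measured TCP pose, the force, the opening and the grip force at its end, in the units of the state.
- r.sense(): the state, without advancing time (a new reading comes with each control period).
- r.read_camera(name): name is "scene" or "top"; returns the picture (420x560x3 uint8, red, green, blue); there is no depth.
- r.camera_params(name): a dict with "fx", "fy", "cx", "cy" (pixels), "dist" ([k1, k2, p1, p2, k3] as OpenCV has them; the pictures are not rectified), "R" (3x3) and "t" (3): a world point X has camera coordinates R X + t. Camera axes: x right, y down, z forward; pixel columns grow to the right and rows downward; lengths in m; the calibration is good to about 2 mm. A picture is of the moment at which its call begins. camera_params takes no time and is no camera call.
- r.close_job(): hands the job in; it is judged then, once.
Trained networks look in the newest picture that a camera, given by its name, has taken for a name from the list of things; names that differ only in an ending like _2 or _b are one class to them, and where a whole thing is asked for, a point or a joint stands for the part that bears it (a point fixed in the world has none). Each returns a list of dicts, best first, with "p" (0 to 1); they miss things now and then, are a little off and sometimes report something else, mostly with a low value. They report only what shows in the picture. A call takes as long as a camera call.
- r.cut_out(target, camera): "region" (420x560 bool, what is visible of it) and "extent" ([left, top, right, bottom] in pixels, round what is visible of it).
The state is a dict: "time": time; "q": joint angles; "qd": joint speeds; "tau": joint torques, N m; "tool_pos": TCP position; "tool_rot": TCP orientation; "force": force on the tool from outside, world axes, zero at the start; "moment": the same for the moment, N m; "grip_width": opening from 0.0 (shut) to 1.0 (fully open); "grasp_force": force on a finger pad.
Only numpy, scipy, OpenCV 4.12 (cv2) and the standard library are available. Lean on these libraries where they do the work, as an engineer would, in place of code of your own. Each camera call takes 0.05 s, during which the arm holds its last target. There are 200 camera calls.

### The job

Spin the washed watch parts dry: put the steel basket on the dryer's drive spindle and, resting it there with light hand pressure only, turn it until the flats in its hub find the flats of the spindle and it drops fully home on the shoulder, then shut the dryer's lid and let go. Keep the basket upright so that no parts spill, and leave the other things on the bench where they are.

Things in the scene. Friction and masses are not known exactly. Their poses are not given: they have to be found in the camera images.
- basket: Round perforated steel basket of small watch parts, 100 mm across, wall 28 mm high, about 0.35 kg, with a hub standing in its middle. Starts on the bench at any yaw. Origin: centre of its flat underside, z up. On its floor lie watch parts and three low partitions (tops 13 mm above the underside, at 0, 120 and 240 degrees from its +x); 33 mm are free between hub and wall.
- hub_top (a point): Centre of the top of the basket's hub, 50 mm above its underside: a knurled cylinder 30 mm in diameter, closed on top, to grip the basket by. It is bored from below: a drive hole 6 mm deep with two flats (21 mm round, 14 mm across the flats, the flats parallel to the basket's x), a relief, then from 12 to 42 mm up a round guide hole of 10.2 mm.
- dryer: Spin dryer, fixed to the bench: an upright grey drum 190 mm across and 115 mm high with a black control console on its front (its own -x side) and a round open bowl, 148 mm across inside, floor 50 mm above the bench. Origin: centre of its underside, on the bench. Its yaw varies.
- seat (a point): On the vertical spindle axis in the middle of the bowl, 62 mm above the bench: top of the 30 mm shoulder on which the underside of the hub rests when fully home. From here up the spindle has two flats over 8 mm (20 mm round, 13 mm across them), so the hub fits in two positions half a turn apart, within about 4 degrees. Axes: the dryer's, not the flats'.
- nose (a point): Tip of the spindle's round pilot nose, 34 mm above the seat (9 mm diameter, its top 4 mm a cone). The spindle turns about the vertical against a friction of 0.12 N m; the angle of its flats differs every time and is not measured. Until the flats match, the basket, turning on the nose, rests 8 mm too high; pressed hard it drags the spindle along.
- lid (a joint): Lid angle: 0 shut, 1.75 rad fully open (just past upright). A clear disc of 180 mm, 5 mm thick, with a black finger tab 44 mm wide at its free end. It starts open and stays wherever it is left, by a stiff hinge (0.35 N m); push its outer face near the tab. It shuts only over a basket that is fully home (then 3 mm of air over the hub).
- lid_hinge (a point): Point on the lid's hinge axis, on the +y side of the dryer (its own frame), 104 mm from the spindle axis, 118.5 mm above the bench. The hinge axis is horizontal, along the dryer's x.
- lid_edge (a point): Tip of the lid's finger tab, 210 mm from the hinge axis, mid-thickness. When shut it lies on the -y side of the dryer; z is the lid's outer (upper) face normal.
- case_holder: Bystander: blue metal watch-case holder, 125 x 46 x 25 mm. Origin at its underside.
- loupe: Bystander: black eye loupe, 33 mm across, 28 mm high, standing on the bench. Origin at its underside.
- blower: Bystander: black rubber dust blower standing nozzle up, 54 mm across, 85 mm high. Origin at its underside.
- jar: Bystander: clear glass jar with a steel cap, 60 mm across, 75 mm high. Origin at its underside.

How it is judged:
By the outcome, as a careful person would: the job done as asked, in the order asked, and still so for the second after the job is handed in, with the robot touching nothing.
It also fails if it takes over 72 s, if anything falls off the work surface, if the arm or the gripper's body presses on something with over 40 N, if the wrist force passes 120 N, or if a joint passes its speed limit or range.

## Working session

There is one attempt and no reset: what is moved stays moved. The work goes in short steps, Python scripts to look and compute and a shell command to move; the robot and the scene stay as the last step left them, time stands still between calls to the robot, and variables do not carry over. Pictures are saved under pics/ and viewed, at most 12 in all, crops included, and the job is handed in when it is done.

```bash
mkdir -p pics; cat > h.py <<'E'
import numpy as np, cv2
from station import r
def cam(n):
    p=r.camera_params(n); K=np.array([[p['fx'],0,p['cx']],[0,p['fy'],p['cy']],[0,0,1.]])
    return K,np.array(p['dist'],float),np.array(p['R']),np.array(p['t'])
def ray(n,uv,z):
    K,d,R,t=cam(n); uv=np.array(uv,float).reshape(-1,1,2)
    m=cv2.undistortPoints(uv,K,d).reshape(-1,2); D=np.c_[m,np.ones(len(m))]@R; C=-R.T@t
    return C+D*((z-C[2])/D[:,2])[:,None]
def proj(n,X):
    K,d,R,t=cam(n); return cv2.projectPoints(np.array(X,float).reshape(-1,3),cv2.Rodrigues(R)[0],t,K,d)[0].reshape(-1,2)
def save(n,f): 
    im=r.read_camera(n); cv2.imwrite('pics/'+f,cv2.cvtColor(im,cv2.COLOR_RGB2BGR)); return im
E
python3 - <<'E'
from h import *
for n in('scene','top'):
    save(n,n+'0.png'); K,d,R,t=cam(n); print(n,(-R.T@t).round(3),K[0,0])
    for k in ['basket','dryer','lid','case_holder','loupe','blower','jar']:
        for o in r.cut_out(k,n)[:2]:
            m=o['region']; c=np.argwhere(m).mean(0)[::-1]; print(k,round(o['p'],2),o['extent'],c.round(1),ray(n,c,0.03)[0].round(3))
print(r.sense()['time'], r.sense()['tool_rot'])
E
```

```text
scene [1.211 0.248 0.647] 419.8601409228666
basket 0.61 [165.1, 189.8, 204.3, 221.2] [184.3 204.2] [ 0.526 -0.282  0.03 ]
dryer 0.73 [288.4, 111.6, 407.7, 279.2] [342.7 222.4] [0.455 0.1   0.03 ]
lid 0.65 [383.6, 112.0, 409.6, 223.1] [393.8 169.6] [0.18  0.172 0.03 ]
case_holder 0.63 [251.9, 196.8, 289.9, 229.2] [269.6 212.9] [ 0.483 -0.073  0.03 ]
case_holder 0.36 [287.6, 111.7, 406.5, 279.3] [342.5 222.7] [0.456 0.1   0.03 ]
loupe 0.79 [201.0, 264.7, 216.8, 287.0] [207.4 276.5] [ 0.719 -0.109  0.03 ]
blower 0.95 [409.8, 213.5, 443.2, 244.7] [427.3 229.5] [0.411 0.285 0.03 ]
jar 0.62 [113.0, 226.4, 142.8, 268.5] [126.8 246.4] [ 0.704 -0.316  0.03 ]
jar 0.58 [382.1, 111.4, 405.6, 220.5] [393.7 169.8] [0.181 0.171 0.03 ]
top [ 0.414 -0.028  1.081] 433.0427369186531
basket 0.65 [379.9, 230.3, 424.7, 268.0] [402.4 247.4] [ 0.508 -0.292  0.03 ]
basket 0.17 [164.3, 193.3, 288.7, 292.8] [229.9 239.5] [0.521 0.131 0.03 ]
dryer 0.82 [168.0, 193.0, 287.8, 297.7] [229.9 239.3] [0.521 0.131 0.03 ]
lid 0.94 [163.0, 196.4, 199.9, 281.4] [183.7 237.7] [0.524 0.246 0.03 ]
lid 0.39 [378.2, 231.6, 424.7, 266.7] [402.5 247.3] [ 0.508 -0.292  0.03 ]
case_holder 0.88 [305.1, 245.6, 328.4, 294.7] [316.4 267.5] [ 0.456 -0.081  0.03 ]
loupe 0.58 [323.1, 169.0, 337.5, 174.8] [331.1 171.3] [ 0.696 -0.117  0.03 ]
loupe 0.49 [154.1, 276.3, 177.9, 299.7] [165.3 285.1] [0.406 0.287 0.03 ]
blower 0.78 [153.9, 271.3, 178.0, 296.5] [165.7 284.8] [0.407 0.285 0.03 ]
jar 0.67 [390.6, 153.3, 423.2, 183.1] [407.6 167.1] [ 0.711 -0.31   0.03 ]
0.8 [[ 9.11534803e-01  4.11222935e-01  3.09336851e-06]
 [ 4.11222935e-01 -9.11534803e-01 -3.39076742e-05]
 [-1.11239002e-05  3.21800892e-05 -9.99999999e-01]]
```

View pics/scene0.png

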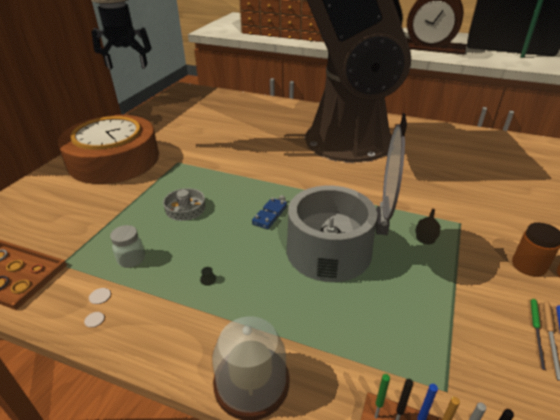

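View pics/top0.png

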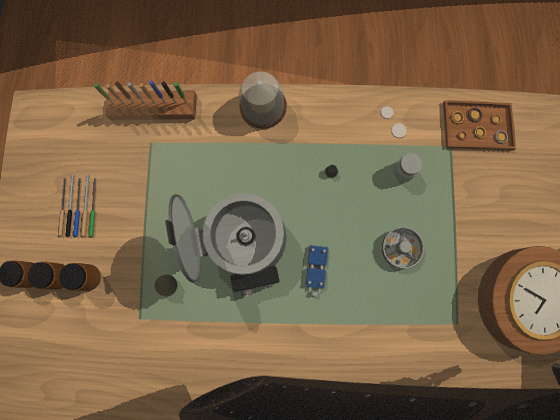

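```bash
python3 - <<'E'
from h import *
im=cv2.imread('pics/top0.png'); sc=cv2.imread('pics/scene0.png')
a=cv2.resize(im[180:310,150:300],None,fx=2.66,fy=2.66,interpolation=2)[:346,:400]
b=cv2.resize(im[215:280,365:440],(400,346),interpolation=2)
c=cv2.resize(sc[175:285,280:410],(400,340),interpolation=2); d=cv2.resize(sc[175:230,155:215],(371,340),interpolation=2)
d=cv2.copyMakeBorder(d,0,0,0,29,0)
o=np.vstack([np.hstack([a,b]),np.hstack([c,d])]); o=cv2.resize(o,(700,600)); cv2.imwrite('pics/m.png',o)
E
```

```text
Traceback (most recent call last):
ValueError: all the input array dimensions except for the concatenation axis must match exactly, but along dimension 1, the array at index 0 has size 799 and the array at index 1 has size 800
```

```bash
python3 - <<'E'
from h import *
im=cv2.imread('pics/top0.png'); sc=cv2.imread('pics/scene0.png')
Z=lambda x,f:cv2.resize(x,None,fx=f,fy=f,interpolation=cv2.INTER_CUBIC)
o=np.zeros((600,780,3),np.uint8)
for p,x,y in((cv2.resize(im[180:310,150:300],(390,338)),0,0),(cv2.resize(im[215:280,365:440],(390,338)),390,0),(Z(sc[175:285,280:410],2),0,340),(Z(sc[175:230,155:215],4),390,340)):
    o[y:y+p.shape[0],x:x+p.shape[1]]=p
cv2.imwrite('pics/m.png',o)
E
```

```text
(no output)
```

View pics/m.png

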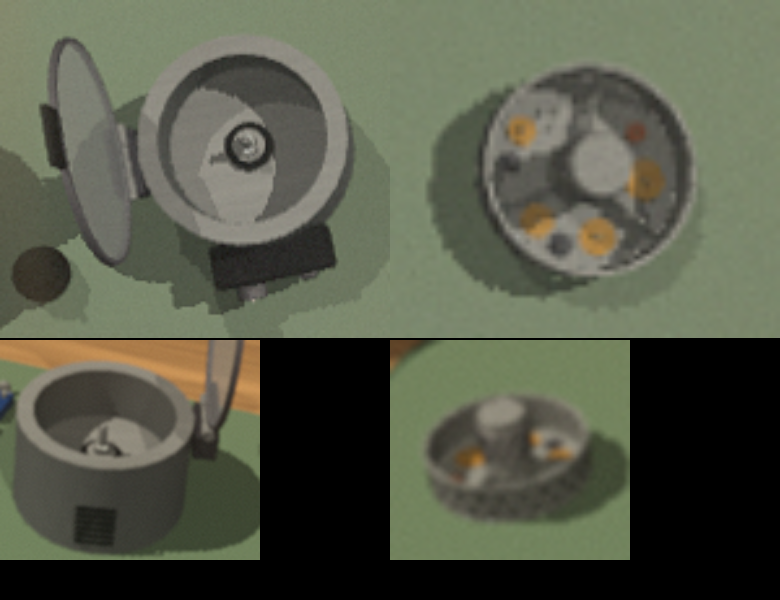

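```bash
python3 - <<'E'
from h import *
from scipy.optimize import least_squares
def P(u,v,ox,oy,f): return [ox+u/f-.5+.5/f, oy+v/f-.5+.5/f]
T=lambda u,v:P(u,v,150,180,2.6)
B=lambda u,v:P(u-390,v,365,215,5.2)
S=lambda u,v:P(u,v-340,280,175,2)
D=lambda u,v:P(u-390,v-340,155,175,4)
print('rim',ray('top',T(245,140),.115)[0],'bowl',ray('top',T(243,141),.115)[0],'nose top',ray('top',T(247,146),.096)[0],'nose scene',ray('scene',S(103,429),.096)[0])
print('basket wall',ray('top',B(589.5,170),.028)[0],'hub',ray('top',B(604,165),.05)[0],'hub scene',ray('scene',D(501,414),.05)[0])
print('console',ray('top',T(273,258),.1)[0],'hinge',ray('top',T(130,162),.1185)[0],'vent scene', ray('scene',S(95,525),.03)[0])
# check circle extents
for nm,c,rad,z in (('rim',ray('top',T(245,140),.115)[0],.095,.115),('wall',ray('top',B(589.5,170),.028)[0],.05,.028)):
    a=np.linspace(0,6.283,40); q=proj('top',np.c_[c[0]+rad*np.cos(a),c[1]+rad*np.sin(a),0*a+z]); print(nm,q.min(0),q.max(0))
print('meas rim',T(139,35),T(352,245),'wall',B(483,62),B(696,278))
# mask-based: dryer silhouettes
for n in('top','scene'):
    print(n,proj(n,[[.5,.1,.0]]))
print(ray('top',B(598,100),.013)[0],ray('top',B(643,210),.013)[0])
E
```

```text
rim [0.52647206 0.08652719 0.115     ] bowl [0.52557193 0.08824055 0.115     ] nose top [0.52338524 0.08683394 0.096     ] nose scene [0.53446786 0.0905863  0.096     ]
basket wall [ 0.50824872 -0.29365913  0.028     ] hub [ 0.50866173 -0.2949527   0.05      ] hub scene [ 0.51054283 -0.29404268  0.05      ]
console [0.42559404 0.06083522 0.1       ] hinge [0.50520027 0.18573759 0.1185    ] vent scene [0.60807326 0.10783235 0.03      ]
rim [202.23258816 192.26191797] [286.01769252 275.86922026]
wall [382.81681791 227.06093714] [422.94765907 267.69924142]
meas rim [203.15384615384613, 193.15384615384613] [285.07692307692304, 273.9230769230769] wall [382.4807692307692, 226.51923076923077] [423.44230769230774, 268.0576923076923]
top [[243.4851792  249.32636954]]
scene [[336.62867528 244.1518937 ]]
[ 0.54332887 -0.30228601  0.013     ] [ 0.49069493 -0.3230821   0.013     ]
```

```bash
python3 -m inch '[[[0.0343,-0.0172,0.0111],[0,0,0]],[[0.0343,-0.0172,0.0111],[0,0,0]],[[0.0343,-0.0172,0.0111],[0,0,0]],[[0.0343,-0.0172,0.0111],[0,0,0]],[[0.0343,-0.0172,0.0111],[0,0,0]]]' 0.55 40
python3 -m inch '[[[0.0343,-0.0172,0.0111],[0,0,0]],[[0.0343,-0.0172,0.0111],[0,0,0]],[[0.0343,-0.0172,0.0111],[0,0,0]],[[0.0343,-0.0172,0.0111],[0,0,0]],[[0.0343,-0.0172,0.0111],[0,0,0]]]'
python3 -m inch '[[[0,0,0],[0,0,0.16]],[[0,0,0],[0,0,0.16]],[[0,0,0],[0,0,0.16]],[[0,0,0],[0,0,0.16]],[[0,0,0],[0,0,0.16]]]'
cat > st.py <<'E'
from h import *
import sys
s=r.sense(); R=np.array(s['tool_rot']); p=np.array(s['tool_pos'])
print(round(s['time'],2),p.round(4),'psi',np.degrees(np.arctan2(R[1,0],R[0,0])).round(2),'tilt',R[:,2].round(4),'q6',round(s['q'][5],3),'F',np.round(s['force'],1),'M',np.round(s['moment'],2),'g',round(s['grip_width'],3),round(s['grasp_force'],1))
if len(sys.argv)>3: print('tool delta',(R.T@(np.array(sys.argv[1:4],float)-p)).round(4))
E
python3 st.py 0.5088 -0.2942 0.021
```

```text
time: 1.42
tool_pos: [0.389, -0.4427, 0.1756]
tool_rot: [[0.912, 0.411, 0.0], [0.411, -0.912, -0.0], [0.0, 0.0, -1.0]]
force: [1.3, -1.0, 0.3]
grip_width: 0.552
grasp_force: 0.0
time: 2.05
tool_pos: [0.5101, -0.2937, 0.1201]
tool_rot: [[0.912, 0.411, 0.0], [0.411, -0.912, -0.0], [0.0, 0.0, -1.0]]
force: [-0.1, 0.7, 0.1]
grip_width: 0.549
grasp_force: 0.0
time: 2.68
tool_pos: [0.5093, -0.2946, 0.1203]
tool_rot: [[0.928, -0.372, 0.0], [-0.372, -0.928, -0.0], [0.0, 0.0, -1.0]]
force: [0.3, 0.4, -0.6]
grip_width: 0.55
grasp_force: 0.0
2.67 [ 0.5093 -0.2946  0.1203] psi -21.85 tilt [ 1.e-04 -0.e+00 -1.e+00] q6 1.376 F [ 0.3  0.4 -0.6] M [-0.02  0.02 -0.02] g 0.55 0.0
tool delta [-0.0006 -0.0002  0.0993]
```

```bash
python3 -m inch '[[[-0.0006,0,0.03],[0,0,0]],[[0,0,0.03],[0,0,0]],[[0,0,0.025],[0,0,0]],[[0,0,0.014],[0,0,0]],[[0,0,0],[0,0,0]]]' | tail -3
python3 -m inch '[[[0,0,0],[0,0,0]],[[0,0,0],[0,0,0]],[[0,0,0],[0,0,0]],[[0,0,0],[0,0,0]],[[0,0,0],[0,0,0]]]' 0.1 40 >/dev/null; python3 st.py 
python3 -c "
from h import *
a=save('scene','s1.png');b=save('top','t1.png')
Z=lambda x:cv2.resize(x,(390,300),interpolation=cv2.INTER_CUBIC)
o=np.hstack([Z(a[150:250,125:255]),Z(b[200:300,340:470])]);cv2.imwrite('pics/m1.png',o[:,:,::-1])"
```

```text
force: [0.4, 0.0, 0.4]
grip_width: 0.549
grasp_force: 0.0
3.92 [ 0.5092 -0.2948  0.0223] psi -21.55 tilt [ 1.3e-03 -8.0e-04 -1.0e+00] q6 1.371 F [-1.3  0.7  8. ] M [ 0.09  0.12 -0.01] g 0.334 40.1
```

View pics/m1.png

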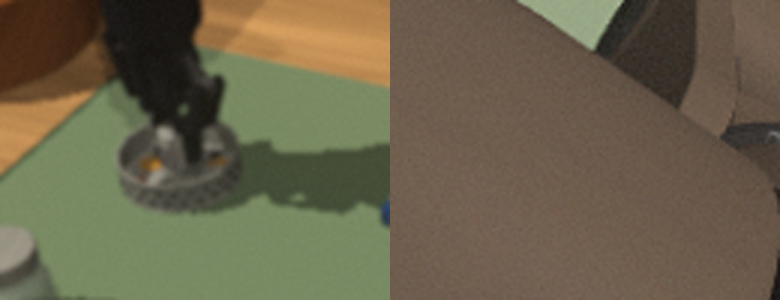

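```bash
python3 -m inch '[[[0,0,-0.015],[0,0,0]],[[0,0,-0.03],[0,0,0]],[[0,0,-0.035],[0,0,0]],[[0,0,-0.035],[0,0,0]],[[0,0,-0.03],[0,0,0]]]' | tail -3
python3 st.py 0.525 0.0872 0.166
```

```text
force: [0.6, 0.4, -4.0]
grip_width: 0.332
grasp_force: 40.1
4.65 [ 0.5086 -0.2944  0.1686] psi -21.55 tilt [ 7.e-04 -5.e-04 -1.e+00] q6 1.371 F [ 0.6  0.4 -4. ] M [-0.02 -0.01 -0.02] g 0.332 40.1
tool delta [-0.1249 -0.3609  0.0024]
```

```bash
python3 -m inch '[[[-0.008,-0.02,0],[0,0,0]],[[-0.0125,-0.0361,0],[0,0,0]],[[-0.0125,-0.0361,0],[0,0,0]],[[-0.0125,-0.0361,0],[0,0,0]],[[-0.0125,-0.0361,0],[0,0,0]]]' | tail -3
python3 -m inch '[[[-0.0125,-0.0361,0],[0,0,0]],[[-0.0125,-0.0361,0],[0,0,0]],[[-0.0125,-0.0361,0],[0,0,0]],[[-0.0125,-0.0361,0],[0,0,0]],[[-0.0167,-0.0519,0],[0,0,0]]]' | tail -3
python3 st.py 0.525 0.0872 0.166
python3 - <<'E'
from h import *
save('scene','s2.png')
a=cv2.imread('pics/scene0.png');b=cv2.imread('pics/top0.png');c=cv2.imread('pics/s2.png')
def crop(im,n,x,y,w,h,f,pts):
    o=cv2.resize(im[y:y+h,x:x+w],(w*f,h*f),interpolation=cv2.INTER_CUBIC)
    for X in pts:
        u=proj(n,[X])[0]; q=((u-[x,y]+.5)*f).astype(int); cv2.circle(o,tuple(int(v) for v in q),2,(0,0,255),-1)
    return o
an=np.linspace(0,6.28,24,endpoint=False); c0=np.array([.525,.0872])
ring=lambda R,z:[[c0[0]+R*np.cos(t),c0[1]+R*np.sin(t),z] for t in an]
pts=ring(.074,.115)+[[*c0,.096]]+ring(.095,.115)
s=r.sense();p=s['tool_pos']
A=crop(a,'scene',280,180,110,75,3,pts); B=crop(b,'top',195,185,110,75+20,3,pts)
C=crop(c,'scene',260,100,140,140,3,[[p[0]+.05*np.cos(t),p[1]+.05*np.sin(t),p[2]-.022] for t in an])
o=np.zeros((520,760,3),np.uint8); o[:225,:330]=A; o[230:230+285,:330]=B; o[:420,335:755]=C
cv2.imwrite('pics/m2.png',o)
E
```

```text
force: [0.1, 0.1, -4.5]
grip_width: 0.335
grasp_force: 40.2
force: [2.1, 0.2, -4.8]
grip_width: 0.333
grasp_force: 40.2
5.9 [0.5239 0.0882 0.1659] psi -21.6 tilt [-1.3e-03 -2.0e-04 -1.0e+00] q6 2.058 F [ 2.1  0.2 -4.8] M [-0.02 -0.06 -0.05] g 0.333 40.2
tool delta [ 0.0014  0.0005 -0.0001]
```

View pics/m2.png

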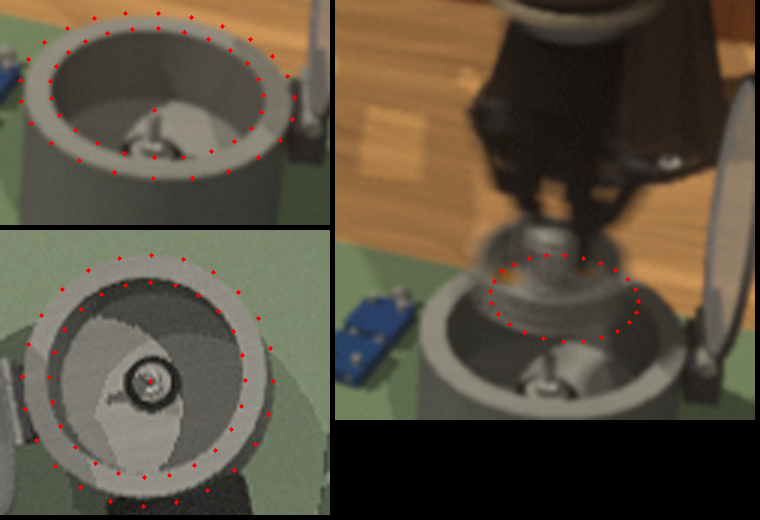

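```bash
python3 -m inch '[[[0.0014,0.0012,0],[0,0,0]],[[0,0,0],[0,0,0]],[[0,0,0],[0,0,0]],[[0,0,0],[0,0,0]],[[0,0,0],[0,0,0]]]' | tail -3
python3 st.py 0.5248 0.0865 0.166
python3 - <<'E'
from h import *
save('scene','s3.png'); c=cv2.imread('pics/s3.png')
for o in r.cut_out('basket','scene')[:1]: print(o['p'],o['extent'])
an=np.linspace(0,6.28,24,endpoint=False); p=r.sense()['tool_pos']
x,y,w,h,f=285,140,95,95,6
o=cv2.resize(c[y:y+h,x:x+w],(w*f,h*f),interpolation=cv2.INTER_CUBIC)
for z,col in((-.022,(0,0,255)),(.006,(0,255,255))):
  for u in proj('scene',[[p[0]+.05*np.cos(t),p[1]+.05*np.sin(t),p[2]+z] for t in an]):
    q=((u-[x,y]+.5)*f).astype(int); cv2.circle(o,(int(q[0]),int(q[1])),2,col,-1)
cv2.imwrite('pics/m3.png',o)
E
```

```text
force: [-0.9, -0.4, -4.0]
grip_width: 0.329
grasp_force: 40.8
6.58 [0.5261 0.0848 0.1663] psi -21.6 tilt [-0.  0. -1.] q6 2.051 F [-0.9 -0.4 -4. ] M [-0.01  0.01 -0.04] g 0.329 40.8
tool delta [-0.0018 -0.0011  0.0003]
0.72 [308.2, 174.3, 358.5, 212.0]
```

View pics/m3.png

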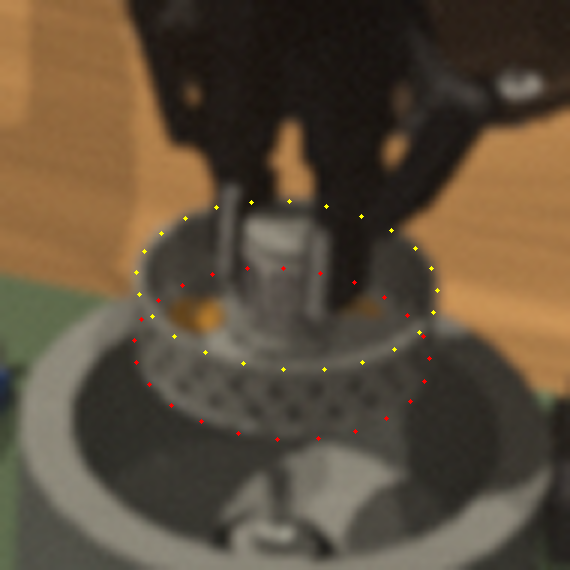

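```bash
python3 -m inch '[[[-0.0018,-0.0011,0.01],[0,0,0]],[[0,0,0.015],[0,0,0]],[[0,0,0.015],[0,0,0]],[[0,0,0.006],[0,0,0]],[[0,0,0],[0,0,0]]]' | tail -3
python3 st.py 0.5248 0.0865 0.11
python3 -m inch '[[[0,0,0.003],[0,0,0]],[[0,0,0.003],[0,0,0]],[[0,0,0.003],[0,0,0]],[[0,0,0.001],[0,0,0]],[[0,0,0],[0,0,0]]]' | tail -3
python3 st.py 0.5248 0.0865 0.11
```

```text
force: [0.6, -0.3, -3.7]
grip_width: 0.328
grasp_force: 40.8
7.3 [0.5245 0.0869 0.1196] psi -21.56 tilt [-1.3e-03 -1.0e-04 -1.0e+00] q6 2.054 F [ 0.6 -0.3 -3.7] M [ 0.01 -0.01  0.05] g 0.328 40.8
tool delta [0.0005 0.0002 0.0096]
force: [3.8, 1.7, -4.0]
grip_width: 0.328
grasp_force: 40.7
7.92 [0.5252 0.087  0.1104] psi -21.56 tilt [ 6.e-04  1.e-04 -1.e+00] q6 2.054 F [ 3.8  1.7 -4. ] M [ 0.43 -0.74 -0.01] g 0.328 40.7
tool delta [-0.0002  0.0006  0.0004]
```

```bash
python3 -m inch '[[[0.0008,-0.0008,0],[0,0,0]],[[0,0,0],[0,0,0]],[[0,0,0],[0,0,0]],[[0,0,0],[0,0,0]],[[0,0,0],[0,0,0]]]' >/dev/null
python3 st.py
python3 -m inch '[[[0,0,0.001],[0,0,0]],[[0,0,0.002],[0,0,0]],[[0,0,0.002],[0,0,0]],[[0,0,0.002],[0,0,0]],[[0,0,0],[0,0,0]]]' >/dev/null
python3 st.py
```

```text
8.55 [0.5257 0.0873 0.1103] psi -21.55 tilt [-3.e-04 -0.e+00 -1.e+00] q6 2.055 F [ 0.5 -0.1 -3.8] M [-0.01 -0.14 -0.02] g 0.328 40.7
9.18 [0.5261 0.0875 0.1033] psi -21.56 tilt [ 5.e-04  1.e-04 -1.e+00] q6 2.055 F [ 2.   1.8 -3.5] M [ 0.31 -0.33 -0.05] g 0.329 40.7
```

```bash
python3 -m inch '[[[0.0004,-0.0007,0],[0,0,0]],[[0,0,0.002],[0,0,0]],[[0,0,0.002],[0,0,0]],[[0,0,0.002],[0,0,0]],[[0,0,0],[0,0,0]]]' >/dev/null
python3 st.py
python3 -m inch '[[[0,0,0.001],[0,0,0]],[[0,0,0.001],[0,0,0]],[[0,0,0.001],[0,0,0]],[[0,0,0.001],[0,0,0]],[[0,0,0],[0,0,0]]]' >/dev/null
python3 st.py
```

```text
9.8 [0.5272 0.0881 0.0972] psi -21.56 tilt [ 1.2e-03  3.0e-04 -1.0e+00] q6 2.056 F [ 4.5  3.5 -3.9] M [ 0.69 -0.95 -0.03] g 0.331 40.8
10.43 [0.5273 0.0881 0.0934] psi -21.56 tilt [ 1.5e-03  4.0e-04 -1.0e+00] q6 2.056 F [ 4.6  4.9 -2.4] M [ 0.81 -0.89 -0.  ] g 0.334 41.0
```

```bash
python3 -m inch '[[[0.0003,-0.0009,0],[0,0,0]],[[0,0,0],[0,0,0]],[[0,0,0],[0,0,0]],[[0,0,0],[0,0,0]],[[0,0,0],[0,0,0]]]' >/dev/null
python3 st.py
python3 -m inch '[[[0,0,0.001],[0,0,0]],[[0,0,0.0005],[0,0,0]],[[0,0,0.0005],[0,0,0]],[[0,0,0],[0,0,0]],[[0,0,0],[0,0,0]]]' >/dev/null
python3 st.py
```

```text
11.05 [0.5272 0.0886 0.0933] psi -21.56 tilt [ 1.e-04  0.e+00 -1.e+00] q6 2.057 F [ 4.4  0.5 -5. ] M [ 0.15 -0.73 -0.02] g 0.332 40.6
11.68 [0.5274 0.0886 0.0919] psi -21.56 tilt [ 8.e-04  1.e-04 -1.e+00] q6 2.057 F [ 0.2  0.2 10.1] M [ 0.11 -0.25 -0.02] g 0.333 42.0
```

```bash
python3 -m inch '[[[0,0,-0.0002],[0,0,-0.06]],[[0,0,0],[0,0,-0.08]],[[0,0,0],[0,0,-0.08]],[[0,0,0],[0,0,-0.08]],[[0,0,0],[0,0,-0.08]]]' >/dev/null
python3 st.py
python3 -m inch '[[[0,0,0],[0,0,-0.08]],[[0,0,0],[0,0,-0.08]],[[0,0,0],[0,0,-0.08]],[[0,0,0],[0,0,-0.08]],[[0,0,0],[0,0,0]]]' >/dev/null
python3 st.py
```

```text
12.3 [0.5273 0.0884 0.092 ] psi 0.37 tilt [ 6.e-04 -2.e-04 -1.e+00] q6 1.674 F [ 2.7 -1.5  7.7] M [-0.46 -0.37 -0.01] g 0.331 41.9
12.93 [0.5273 0.0884 0.0919] psi 18.64 tilt [ 6.e-04 -2.e-04 -1.e+00] q6 1.355 F [ 1.8 -1.7  6.7] M [-0.41 -0.36 -0.01] g 0.329 41.7
```

```bash
python3 -m inch '[[[0,0,0],[0,0,-0.08]],[[0,0,0],[0,0,-0.08]],[[0,0,0],[0,0,-0.08]],[[0,0,0],[0,0,-0.08]],[[0,0,0],[0,0,0]]]' >/dev/null
python3 st.py
python3 -m inch '[[[0,0,0],[0,0,-0.08]],[[0,0,0],[0,0,-0.08]],[[0,0,0],[0,0,-0.08]],[[0,0,0],[0,0,-0.08]],[[0,0,0],[0,0,0]]]' >/dev/null
python3 st.py
```

```text
13.55 [0.5275 0.0883 0.0919] psi 36.97 tilt [ 9.e-04 -3.e-04 -1.e+00] q6 1.035 F [ 3.6 -3.4  4.3] M [-0.71 -0.65 -0.02] g 0.333 41.4
14.18 [0.5276 0.0881 0.0916] psi 55.31 tilt [ 9.e-04 -5.e-04 -1.e+00] q6 0.715 F [ 5.9 -5.3 -1.8] M [-0.97 -1.02  0.  ] g 0.329 41.1
```

```bash
python3 -m inch '[[[-0.0002,0.0012,0],[0,0,0]],[[0,0,0],[0,0,0]],[[0,0,0.0004],[0,0,0]],[[0,0,0],[0,0,0]],[[0,0,0],[0,0,0]]]' >/dev/null
python3 st.py
python3 -m inch '[[[0,0,0.0004],[0,0,0]],[[0,0,0],[0,0,0]],[[0,0,0],[0,0,0]],[[0,0,0],[0,0,0]],[[0,0,0],[0,0,0]]]' >/dev/null
python3 st.py
```

```text
14.8 [0.5277 0.0877 0.091 ] psi 55.22 tilt [-4.e-04 -0.e+00 -1.e+00] q6 0.715 F [ 1.6 -0.4 -4. ] M [-0.24 -0.39  0.07] g 0.331 40.7
15.43 [0.5278 0.0877 0.0906] psi 55.22 tilt [-3.e-04 -0.e+00 -1.e+00] q6 0.715 F [ 1.1 -0.8 -4.4] M [-0.21 -0.15 -0.01] g 0.331 40.7
```

```bash
python3 -m inch '[[[0,0,0.001],[0,0,0]],[[0,0,0.001],[0,0,0]],[[0,0,0.001],[0,0,0]],[[0,0,0.001],[0,0,0]],[[0,0,0],[0,0,0]]]' >/dev/null
python3 st.py
python3 -m inch '[[[0,0,0.001],[0,0,0]],[[0,0,0.0005],[0,0,0]],[[0,0,0.0005],[0,0,0]],[[0,0,0.0003],[0,0,0]],[[0,0,0],[0,0,0]]]' >/dev/null
python3 st.py
```

```text
16.05 [0.5279 0.0877 0.0866] psi 55.22 tilt [-2.e-04 -0.e+00 -1.e+00] q6 0.715 F [ 0.2 -1.3 -3.7] M [-0.26 -0.13  0.02] g 0.333 40.6
16.68 [0.528  0.0878 0.0844] psi 55.23 tilt [ 0.  0. -1.] q6 0.715 F [ 0.4 -1.2 -2.5] M [-0.21 -0.    0.02] g 0.33 40.8
```

```bash
python3 -m inch '[[[0,0,0.0003],[0,0,0]],[[0,0,0.0003],[0,0,0]],[[0,0,0.0002],[0,0,0]],[[0,0,0],[0,0,0]],[[0,0,0],[0,0,0]]]' >/dev/null
python3 st.py
```

```text
17.3 [0.5282 0.0879 0.0842] psi 55.22 tilt [ 7.e-04  2.e-04 -1.e+00] q6 0.715 F [-2.6  0.1 11.2] M [0.12 0.44 0.  ] g 0.329 42.0
```

```bash
python3 -m inch '[[[0,0,0],[0,0,0]],[[0,0,0],[0,0,0]],[[0,0,0],[0,0,0]],[[0,0,0],[0,0,0]],[[0,0,-0.003],[0,0,0]]]' 0.55 | tail -3
python3 st.py
python3 -m inch '[[[0,0,-0.01],[0,0,0]],[[0,0,-0.02],[0,0,0]],[[0,0,-0.04],[0,0,0]],[[0,0,-0.06],[0,0,0]],[[0,0,-0.06],[0,0,0]]]' | tail -3
python3 -m inch '[[[0,0,-0.05],[0,0,-0.164]],[[0,0,-0.04],[0,0,-0.164]],[[0,0,-0.03],[0,0,-0.164]],[[0,0,0],[0,0,-0.164]],[[0,0,0],[0,0,-0.164]]]' 0 | tail -3
python3 st.py
python3 - <<'E'
from h import *
a=save('scene','s4.png')
x,y,w,h,f=280,90,150,150,4
cv2.imwrite('pics/m4.png',cv2.resize(a[y:y+h,x:x+w],(w*f,h*f),interpolation=2)[:,:,::-1])
c=np.array([.527,.0875,0]);
for yaw in(10,12,14):
    t=np.radians(yaw); yd=np.array([-np.sin(t),np.cos(t),0]);H=c+.104*yd+[0,0,.1185]
    print(yaw,H.round(3),[(q,((proj('scene',[H+.21*(-np.cos(q)*yd+[0,0,np.sin(q)])])[0]-[x,y])*f).round(0)) for q in(1.55,1.65,1.75)],((proj('scene',[H])[0]-[x,y])*f).round(0), proj('top',[H+.21*(-np.cos(1.75)*yd+[0,0,np.sin(1.75)])])[0].round(0))
E
```

```text
force: [-0.2, -0.3, -0.4]
grip_width: 0.549
grasp_force: 0.0
17.93 [0.5278 0.0877 0.0866] psi 55.22 tilt [-4.e-04 -0.e+00 -1.e+00] q6 0.715 F [-0.2 -0.3 -0.4] M [-0.    0.01 -0.05] g 0.549 0.0
force: [0.8, -0.5, -0.4]
grip_width: 0.55
grasp_force: 0.0
force: [0.7, 0.1, -0.1]
grip_width: 0.001
grasp_force: 0.0
19.18 [0.5277 0.0877 0.3978] psi 102.51 tilt [ 1.3e-03  1.0e-04 -1.0e+00] q6 -0.11 F [ 0.7  0.1 -0.1] M [-0.03 -0.02  0.03] g 0.001 0.0
10 [0.509 0.19  0.118] [(1.55, array([468., 115.])), (1.65, array([518., 120.])), (1.75, array([567., 129.]))] [410. 497.] [153. 232.]
12 [0.505 0.189 0.118] [(1.55, array([468., 111.])), (1.65, array([517., 116.])), (1.75, array([566., 124.]))] [410. 493.] [153. 234.]
14 [0.502 0.188 0.118] [(1.55, array([468., 108.])), (1.65, array([517., 111.])), (1.75, array([565., 120.]))] [410. 489.] [153. 237.]
```

View pics/m4.png

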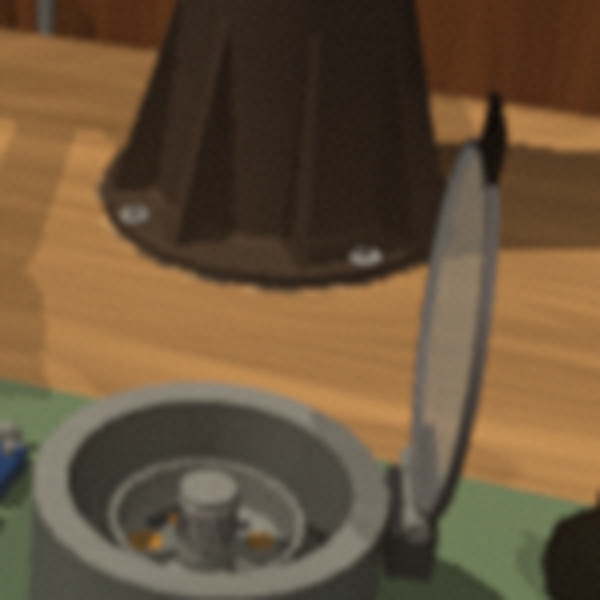

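```bash
python3 -m inch '[[[0.038,0,0],[0,0,0]],[[0.038,0,0],[0,0,0]],[[0.038,0,0],[0,0,0]],[[0.038,0,0],[0,0,0]],[[0.038,0,0],[0,0,0]]]' | tail -3
python3 -m inch '[[[0,0,0.02],[0,0,0]],[[0,0,0.025],[0,0,0]],[[0,0,0.025],[0,0,0]],[[0,0,0.025],[0,0,0]],[[0,0,0.015],[0,0,0]]]' | tail -3
python3 st.py 
python3 - <<'E'
from h import *
a=save('scene','s5.png');b=save('top','t5.png')
o=np.hstack([cv2.resize(a[60:240,280:430],(375,450)),cv2.resize(b[160:310,140:265],(375,450))])
cv2.imwrite('pics/m5.png',o[:,:,::-1])
E
```

```text
force: [0.0, 0.2, -0.7]
grip_width: 0.001
grasp_force: 0.0
force: [0.3, 0.3, 0.0]
grip_width: -0.0
grasp_force: 0.0
20.48 [0.4873 0.2732 0.286 ] psi 102.08 tilt [-8.e-04 -4.e-04 -1.e+00] q6 0.246 F [0.3 0.3 0. ] M [ 0.02 -0.02  0.05] g -0.0 0.0
```

View pics/m5.png

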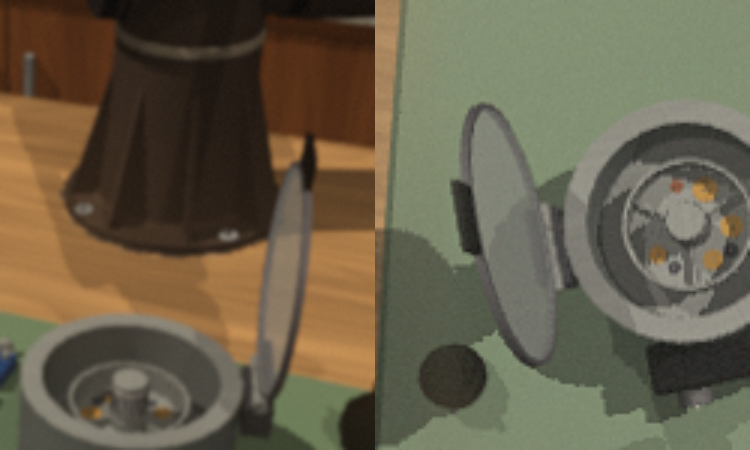

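```bash
python3 - <<'E'
from h import *
from scipy.optimize import least_squares
f=lambda X:np.r_[proj('scene',[X])[0]-[403.8,113.5],proj('top',[X])[0]-[166.7,232.3]]
s=least_squares(f,[.5,.2,.3]);print(s.x,s.fun)
print(proj('scene',[r.sense()['tool_pos']]),proj('top',[r.sense()['tool_pos']]))
t=np.radians(12);yd=np.array([-np.sin(t),np.cos(t),0]);print((s.x-[.527,.0875,0])@yd)
a=cv2.imread('pics/s5.png');b=cv2.imread('pics/t5.png')
cv2.imwrite('pics/m6.png',np.hstack([cv2.resize(a,(400,300)),cv2.resize(b,(400,300))]))
E
```

```text
[0.50079177 0.19584301 0.33597279] [ 0.83416039 -0.09170191  0.87614071 -0.11691772]
[[445.23715875 143.37928783]] [[135.12352583 241.84676161]]
0.11142444874131302
```

View pics/m6.png

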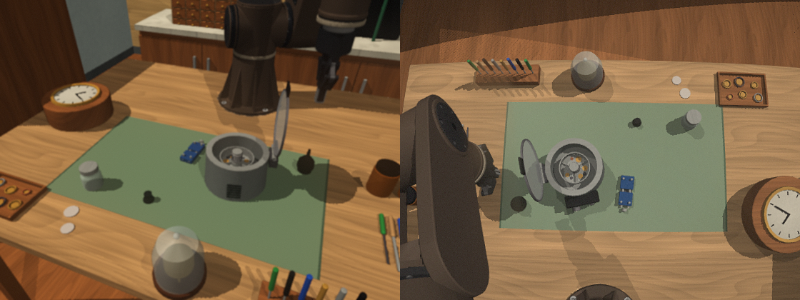

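```bash
python3 -m inch '[[[-0.012,0,0],[0,0,0]],[[-0.012,0,0],[0,0,0]],[[-0.012,0,0],[0,0,0]],[[-0.012,0,0],[0,0,0]],[[-0.012,0,0],[0,0,0]]]' | grep -E 'force|tool_pos'
python3 -m inch '[[[-0.010,0,0],[0,0,0]],[[-0.015,0,0.0005],[0,0,0]],[[-0.017,0,0.001],[0,0,0]],[[-0.0164,0,0.0043],[0,0,0]],[[-0.0164,0,0.0043],[0,0,0]]]' | grep -E 'force|tool_pos'
python3 -m inch '[[[-0.0153,0,0.0075],[0,0,0]],[[-0.0153,0,0.0075],[0,0,0]],[[-0.0135,0,0.0104],[0,0,0]],[[-0.0135,0,0.0104],[0,0,0]],[[0,0,0],[0,0,0]]]' | grep -E 'force|tool_pos'
python3 st.py
python3 - <<'E'
from h import *
a=save('scene','s6.png')
cv2.imwrite('pics/m7.png',cv2.resize(a[60:240,250:450],(600,540))[:,:,::-1])
E
```

```text
tool_pos: [0.5007, 0.2139, 0.2867]
force: [0.1, -0.9, -0.6]
grasp_force: 0.0
tool_pos: [0.5164, 0.1405, 0.2761]
force: [0.6, 2.2, -0.8]
grasp_force: 0.9
tool_pos: [0.528, 0.0844, 0.2396]
force: [-1.0, 0.1, -0.2]
grasp_force: 0.0
22.45 [0.528  0.0844 0.2396] psi 102.14 tilt [-1.9e-03 -4.0e-04 -1.0e+00] q6 -0.11 F [-1.   0.1 -0.2] M [-0.04  0.02 -0.01] g -0.003 0.0
```

View pics/m7.png

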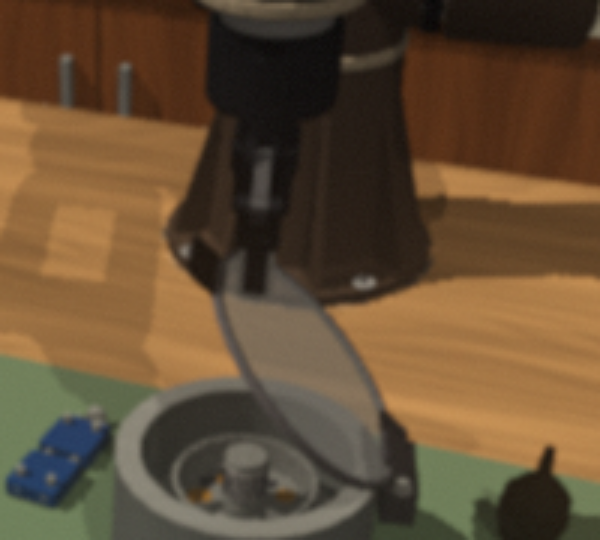

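Works: the lid is at about 0.8 rad, with the closed fingers on its outer face near the tab. I'll continue the arc.

```bash
python3 -m inch '[[[-0.0111,0,0.0127],[0,0,0]],[[-0.0111,0,0.0127],[0,0,0]],[[-0.0084,0,0.0148],[0,0,0]],[[-0.0084,0,0.0148],[0,0,0]],[[-0.0052,0,0.016],[0,0,0]]]' | grep -E 'force|tool_pos'
python3 -m inch '[[[-0.0052,0,0.016],[0,0,0]],[[-0.0014,0,0.0084],[0,0,0]],[[-0.0014,0,0.0084],[0,0,0]],[[-0.0011,0,0.007],[0,0,0]],[[0,0,0.006],[0,0,0]]]' | grep -E 'force|tool_pos'
python3 st.py
python3 -m inch '[[[0,0,0.002],[0,0,0]],[[0,0,0.001],[0,0,0]],[[0,0,0],[0,0,0]],[[0,0,0],[0,0,0]],[[0,0,0],[0,0,0]]]' | grep -E 'force|tool_pos'
python3 st.py
```

```text
tool_pos: [0.5378, 0.0415, 0.1685]
force: [1.2, 0.2, 1.3]
grasp_force: 0.6
tool_pos: [0.5399, 0.0333, 0.1237]
force: [0.2, -0.6, 1.2]
grasp_force: 0.5
23.75 [0.5399 0.0333 0.1237] psi 102.21 tilt [ 4.e-04 -1.e-04 -1.e+00] q6 -0.207 F [ 0.2 -0.6  1.2] M [-0.18  0.02 -0.03] g 0.002 0.5
tool_pos: [0.5398, 0.0333, 0.121]
force: [-0.0, 0.9, 1.5]
grasp_force: 0.9
24.38 [0.5398 0.0333 0.121 ] psi 102.21 tilt [ 3.e-04  0.e+00 -1.e+00] q6 -0.207 F [-0.   0.9  1.5] M [0.05 0.01 0.04] g 0.0 0.9
```

```bash
python3 -m inch '[[[0,0,0.0005],[0,0,0]],[[0,0,0.0005],[0,0,0]],[[0,0,0],[0,0,0]],[[0,0,0],[0,0,0]],[[0,0,0],[0,0,0]]]' >/dev/null
python3 st.py
python3 -m inch '[[[0,0,0.0003],[0,0,0]],[[0,0,0.0003],[0,0,0]],[[0,0,0],[0,0,0]],[[0,0,0],[0,0,0]],[[0,0,0],[0,0,0]]]' >/dev/null
python3 st.py
```

```text
25.0 [0.5399 0.0334 0.1208] psi 102.2 tilt [ 8.e-04  1.e-04 -1.e+00] q6 -0.207 F [-5.2  1.  19.6] M [ 0.1   0.84 -0.01] g -0.003 9.5
25.62 [0.54   0.0333 0.1207] psi 102.2 tilt [ 1.1e-03  1.0e-04 -1.0e+00] q6 -0.207 F [-7.3  0.7 28.8] M [0.02 1.27 0.03] g -0.001 14.4
```

Hard stop at z = 0.1208, so the lid is shut. I'll retreat and check.

```bash
python3 -m inch '[[[0,0,-0.003],[0,0,0]],[[0,0,-0.02],[0,0,0]],[[0,0,-0.04],[0,0,0]],[[0,0,-0.05],[0,0,0]],[[0,0,-0.05],[0,0,0]]]' | grep -E 'force|tool_pos'
python3 -m inch '[[[0,0,-0.04],[0,0,0]],[[0,0,-0.02],[0,0,0]],[[0,0,0],[0,0,0]],[[0,0,0],[0,0,0]],[[0,0,0],[0,0,0]]]' | grep -E 'force|tool_pos'
python3 - <<'E'
from h import *
a=save('scene','s9.png'); cv2.imwrite('pics/m9.png',cv2.resize(a[90:300,90:460],(740,420))[:,:,::-1])
E
```

```text
tool_pos: [0.5394, 0.0333, 0.2837]
force: [0.5, -0.9, -0.4]
grasp_force: 0.0
tool_pos: [0.5392, 0.0333, 0.3411]
force: [0.3, -0.6, 0.1]
grasp_force: 0.0
```

View pics/m9.png

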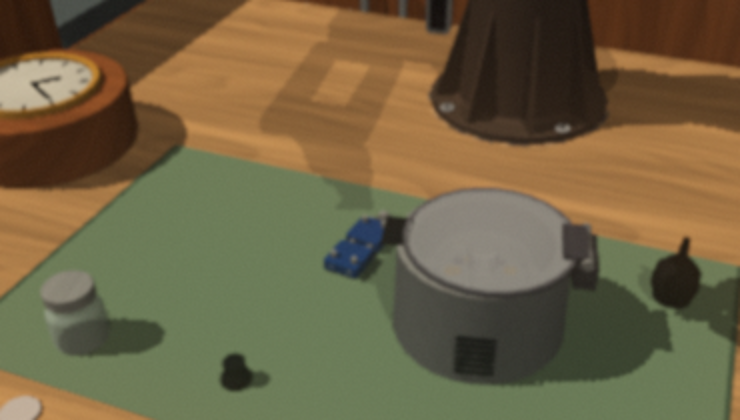

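The lid lies flat and shut, the arm is clear, and the bystanders are where they were.

```bash
python3 -c "
from station import r
print(r.close_job())"
```

```text
the job is handed in; nothing more can be done
None
```

The basket is fully home on the spindle (it dropped the last 8 mm once the flats matched), the lid is shut, the arm is clear, nothing else on the bench was moved, and the job was handed in at about 27 s of the 72 s limit.

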